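# Select the marked feed on the viewer stage's gearbox

### The job

Push the gearbox's upright selector lever with the fingertips out of the middle column of its gate, across, and fully home to the end of the outer slot that is marked by the tall pin, without running it into any of the other three outer slots on the way. Only push the lever, never pinch it, and leave the glassware and other things around it where they stand. Finish with the hand clear.

Things in the scene. Friction and masses are not known exactly. Their poses are not given: they have to be found in the camera images.
- gearbox: fixed gearbox, white housing with an aluminium gate plate as its top: 200 x 200 mm, top 50 mm above the table. Origin: centre of its underside; x away from the robot at yaw 0, y left, z up. A motor (48 mm thick, 50 mm high) sticks out 72 mm to +y at x = 40 mm; a black stage with a glass plate, up to 30 mm high, reaches from x = 100 to 230 mm
- gate (a point): centre of the gate, on the plate's top, axes as the gearbox. Slots 15 mm wide, given here for the stem's centre: a crossbar along y at x = 0, y = -40 to 40 mm, and three columns along x at y = -40, 0 and 40 mm, each x = -35 to 35 mm. The columns join only at the crossbar (corner radius 4 mm). The four arms at y = -40 and 40 mm are the outer slots
- lever_top (a point): centre of the lever's top, 135 mm above the table. The handle is an upright black block 24 x 24 mm, faces square to the gearbox's axes, 90 to 135 mm above the table, on a 12 mm steel stem that stands in the gate. It slides level and upright, does not turn or tilt, cannot come out and stays where it is left (2 to 5 N move it)
- lever (a joint): lever's position in m along the gearbox's x: -0.035 (end of a near slot) to 0.035 (end of a far slot); 0 is the crossbar. Starts anywhere between, in the middle column. Hard stops at both ends
- cross (a joint): lever's position in m along the gearbox's y: -0.040 (right column) to 0.040 (left column), hard stops there; 0 is the middle column, where it starts. Beyond 1.5 mm of play it changes only while the lever is in the crossbar (lever within about 2 mm of 0; the rounded corners lead it in from about 4 mm)
- pin_tall: fixed dark steel marker pin on the gate plate, 26 mm tall (top 76 mm above the table), cap 20 mm wide. It stands 29 mm beyond the end of the marked outer slot, in line with it: at one of x = +-64 mm, y = +-40 mm of the gearbox. The other three such places have a flat screw head, 10 mm wide, 3 mm high. Origin: centre of its foot
- bottle: amber glass bottle, 44 mm wide, 90 mm tall, standing on the table right of the gearbox; to be left alone. Origin: centre of its underside
- dish: flat closed round glass dish, 84 mm wide, 12 mm high, on the table right of the gearbox; to be left alone. Origin: centre of its underside
- vial: small amber vial, 20 mm wide, 34 mm tall, standing on the glass dish; to be left alone. Origin: centre of its underside
- sample_jar: small clear vial, 20 mm wide, 30 mm tall, standing on the gearbox's top in the corner that is near and right in the gearbox's own frame (about -84, -84 mm); to be left alone. Origin: centre of its underside
- jar: glass jar, 60 mm wide, 70 mm tall, on the table left of the gearbox; to be left alone. Origin: centre of its underside
- weight: brass balance weight, 32 mm wide, 50 mm tall, on the table left of the gearbox; to be left alone. Origin: centre of its underside
- pen: pen 120 mm long, 11 mm thick, lying on the table between the robot and the gearbox; to be left alone. Origin: centre of its underside

How it is judged:
By the outcome, as a careful person would: the job done as asked, in the order asked, and still so for the second after the job is handed in, with the robot touching nothing.
It also fails if it takes over 54 s, if anything falls off the work surface, if the arm or the gripper's body presses on something with over 40 N, if the wrist force passes 120 N, or if a joint passes its speed limit or range.

### The arm

A 6-joint arm with a two-finger parallel gripper is mounted at the origin on the work surface. World frame = base frame: x ahead of the robot, y to its left, z up, the work surface at z = 0. Lengths are in m, angles in rad, forces in N, time in s.
With the tool pointing down it reaches from about 0.35 to 0.775 m from the base axis. Payload 7.3 kg.
Tool frame: the origin (TCP) lies at the very end of the fingers, on their centre line; the grasp point (between the pads) lies 19 mm behind it; z points along the fingers, y is the direction in which the jaws open and shut (so a half turn about z gives the same grasp; the last joint's range is limited). The gripper opens to 92 mm and grips with 3 to 60 N. Pads are 19 mm wide; open, the fingers measure 130 mm over their backs; the gripper's body (75 mm by 190 mm) begins 47 mm behind the grasp point.
Start: joints at [-1.334, 0.342, 1.524, -0, 1.275, -0.146], TCP at [0.196, -0.487, 0.227] pointing down, gripper open.
Joint ranges: [-2.53, 2.53], [-0.77, 2.02], [0.04, 2.7], [-1, 4.14], [0.28, 2.66], [-3.11, 3.11]. Speed limits (rad/s): [2.57, 2.57, 3.14, 3.14, 3.14, 3.14].

### API

Orientations are given as [roll, pitch, yaw] about the fixed x, y, z axes, in that order (R = Rz(yaw) Ry(pitch) Rx(roll)).
In Python, from cell import observe, read_camera, camera_info, hand_in gives the robot as it stands.
- The arm moves only by the tool jog_arm, never from a script. Its argument "rows" is one flat list of numbers, 5 for each row, row after row: the finger opening in mm, from 0 to 91.8, then the shift along the tool's x, y, z in mm, then the turn about the tool's z in degrees. In form: [gripper, tx, ty, tz, roll, gripper, tx, ty, tz, roll, ...]. A call has 1 to 20 rows; each row shifts and turns the commanded pose from where the row before left it, along the tool's axes as they then stand; what a row does not reach is not made up. A row lasts 1/10 s, in which the tool goes at most 50 mm and 8.59 degrees, less where a joint would pass 70% of its speed; a pose out of reach is approached as far as the arm can. A call with a gripper value outside its range is refused whole. The fingers move at their own pace and stop on an object; "grip_force" is the grip in N (left out, the last holds). Time passes only in rows, so rows that do not move let the fingers close. It gives the time, the measured TCP pose, the force and the opening at its end, in the units of the state.
- observe(): the state, without advancing time (a new reading comes with each control period).
- read_camera(name): name is "scene" or "top"; returns (picture, depth): 420x560x3 uint8, red, green, blue; 420x560 float32, m along the optical axis (not along the pixel's ray), 0 where there is no reading.
- camera_info(name): a dict with "fx", "fy", "cx", "cy" (pixels), "extrinsics" (4x4, takes a point from camera to world coordinates). Camera axes: x right, y up, looking along -z (the intrinsics and any distortion apply to the point x, -y, -z); pixel columns grow to the right and rows downward; lengths in m; the calibration is good to about 2 mm. A picture is of the moment at which its call begins. camera_info takes no time and is no camera call.
- hand_in(): hands the job in, once; it reports no verdict.
The state is a dict: "time": time; "qpos": joint angles; "qvel": joint speeds; "joint_efforts": joint torques, N m; "tool_pos": TCP position; "tool_rot": TCP orientation; "contact_force": force on the tool from outside, world axes, zero at the start; "torque": the same for the moment, N m; "opening": finger opening in m.
Only numpy, scipy, OpenCV 4.12 (cv2) and the standard library are available. Lean on these libraries where they do the work, as an engineer would, in place of code of your own. Each camera call takes 0.05 s, during which the arm holds its last target. There are 200 camera calls.

## Working session

There is one attempt and no reset: what is moved stays moved. The work goes in short steps, Python scripts to look and compute and a tool call to move; the robot and the scene stay as the last step left them, time stands still between calls to the robot, and variables do not carry over. Pictures are saved under pics/ and viewed, about 8 in all and at most 12, crops included, and the job is handed in when it is done.

Besides the shell and the picture viewer there is one more tool, called after ">>>" by a JSON object that holds its "op" and its "data". jog_arm: Moves the arm, as the interface text tells. Its arguments: {"type":"object","properties":{"rows":{"type":"array","items":{"type":"number"}},"grip_force":{"type":"number"}},"required":["rows"]}

```bash
mkdir -p pics; ls; cat > h.py <<'E'
import numpy as np, cv2
from cell import observe, read_camera, camera_info, hand_in
def shot(cam,name):
    p,d=read_camera(cam); cv2.imwrite(f'pics/{name}.png',p[:,:,::-1]); np.savez(f'pics/{name}.npz',p=p,d=d); return p,d
def ray(cam,u,v):
    i=camera_info(cam); E=np.array(i['extrinsics']); 
    k=np.array(i.get('distortion',np.zeros(5)),float) if i.get('distortion') is not None else np.zeros(5)
    K=np.array([[i['fx'],0,i['cx']],[0,i['fy'],i['cy']],[0,0,1.]])
    x,y=cv2.undistortPoints(np.array([[[u,v]]],float),K,k)[0,0]
    return E[:3,3],E[:3,:3]@np.array([x,-y,-1])
def onz(cam,u,v,z):
    o,r=ray(cam,u,v); return o+r*(z-o[2])/r[2]
def pt(cam,u,v,d):
    o,r=ray(cam,u,v); return o+r*d
E
python3 - <<'E'
from h import *
for c in('scene','top'):
    shot(c,c+'0'); i=camera_info(c); print(c,{k:np.round(v,4).tolist() if not isinstance(v,str) else v for k,v in i.items()})
o=observe(); print(o['time'],o['tool_pos'],o['tool_rot'])
a=cv2.imread('pics/scene0.png'); b=cv2.imread('pics/top0.png')
E
```

```text
pics
scene {'fx': 513.3909, 'fy': 513.3909, 'cx': 283.9, 'cy': 200.1649, 'extrinsics': [[0.882, -0.2763, 0.3817, 0.8968], [0.4712, 0.5282, -0.7064, -0.5694], [-0.0064, 0.8029, 0.5961, 0.6073], [0.0, 0.0, 0.0, 1.0]]}
top {'fx': 389.5403, 'fy': 389.5403, 'cx': 282.2741, 'cy': 209.388, 'extrinsics': [[-0.01, 0.9998, -0.0168, 0.5273], [-0.9997, -0.0096, 0.0239, 0.0621], [0.0237, 0.017, 0.9996, 0.9104], [0.0, 0.0, 0.0, 1.0]]}
0.1 [ 0.19601874 -0.48665657  0.22612399] [-3.14026180e+00 -1.42113012e-04  3.82824163e-01]
```

View pics/top0.png

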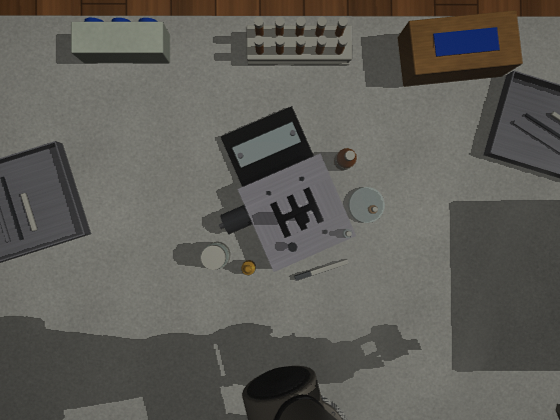

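View pics/scene0.png

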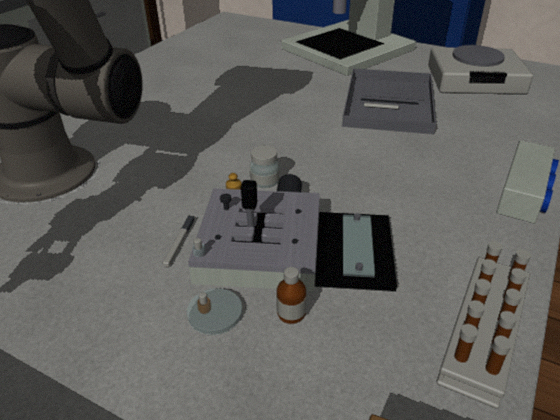

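The top view shows the gearbox at about (293,212), yawed about 20° left, with the black motor at (235,219). A tall dark pin shows in the scene view at (226,200), on the near-left, and the lever top is at (249,187). I'll enlarge both views to measure.

```bash
python3 - <<'E'
from h import *
a=cv2.imread('pics/top0.png')[140:280,205:385]; b=cv2.imread('pics/scene0.png')[160:300,185:335]
a=cv2.resize(a,None,fx=4.2,fy=4.2,interpolation=cv2.INTER_CUBIC); cv2.imwrite('pics/topc.png',a)
b=cv2.resize(b,None,fx=4.2,fy=4.2,interpolation=cv2.INTER_CUBIC); cv2.imwrite('pics/scenec.png',b)
# plate by height from depth
z=np.load('pics/top0.npz'); d=z['d']; i=camera_info('top'); E=np.array(i['extrinsics'])
v,u=np.mgrid[:420,:560]; X=np.stack([(u-i['cx'])/i['fx'],-(v-i['cy'])/i['fy'],-np.ones_like(u,float)],-1)*d[...,None]
W=X@E[:3,:3].T+E[:3,3]; 
m=((W[...,2]>.042)&(W[...,2]<.058)&(d>0)&(u>215)&(u<345)&(v>140)&(v<280)).astype(np.uint8)
m=cv2.morphologyEx(m,cv2.MORPH_CLOSE,np.ones((13,13))); m=cv2.morphologyEx(m,cv2.MORPH_OPEN,np.ones((19,19)))
c=max(cv2.findContours(m,0,1)[0],key=cv2.contourArea); r=cv2.minAreaRect(c); print('rect',r)
B=np.array([onz('top',*p,.05)[:2] for p in cv2.boxPoints(r)]); print(B,B.mean(0),[np.linalg.norm(B[k]-B[k-1]) for k in range(4)],[np.degrees(np.arctan2(*(B[k]-B[k-1])[::-1])) for k in range(4)])
t=(W[...,2]>.12)&(W[...,2]<.15)&(u>215)&(u<345)&(v>140)&(v<280)
print('handle',t.sum(),np.median(W[t],0) if t.any() else '',u[t].mean(),v[t].mean(),[ (u[t].min(),u[t].max(),v[t].min(),v[t].max())])
t=(W[...,2]>.066)&(W[...,2]<.085)&(u>240)&(u<345)&(v>160)&(v<280)
n,l,s,ce=cv2.connectedComponentsWithStats(t.astype(np.uint8)); print('pin',[(s[k,4],ce[k],np.median(W[l==k],0)) for k in range(1,n)])
E
```

```text
rect ((294.9078369140625, 213.05657958984375), (90.4404067993164, 108.42449188232422), 66.57130432128906)
[[ 0.57876188  0.16259561]
 [ 0.67270319 -0.05844413]
 [ 0.4876567  -0.13623605]
 [ 0.39531425  0.08510133]] [0.533609   0.01325419] [np.float64(0.19914416164240972), np.float64(0.2401739695351826), np.float64(0.20073311200845897), np.float64(0.23982777582381296)] [np.float64(22.900786060869464), np.float64(-66.97463615152759), np.float64(-157.19854370788136), np.float64(112.64600844156202)]
handle 142 [0.52268585 0.00431133 0.13330167] 302.0774647887324 218.26760563380282 [(np.int64(295), np.int64(309), np.int64(212), np.int64(225))]
pin [(np.int32(1), array([343., 161.]), array([ 0.64568704, -0.09156094,  0.06642758])), (np.int32(2), array([344. , 234.5]), array([ 0.4856015 , -0.09167537,  0.06661825])), (np.int32(71), array([292.25352113, 246.74647887]), array([0.46059989, 0.02198311, 0.0750305 ]))]
```

View pics/topc.png

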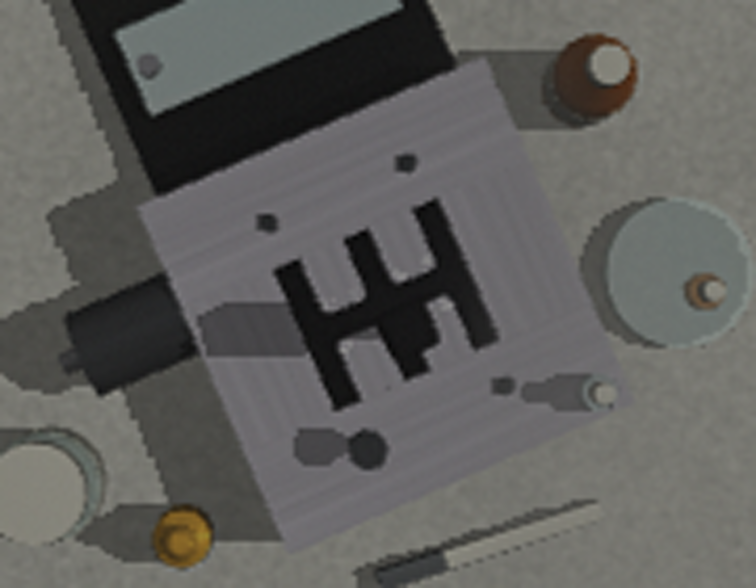

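View pics/scenec.png

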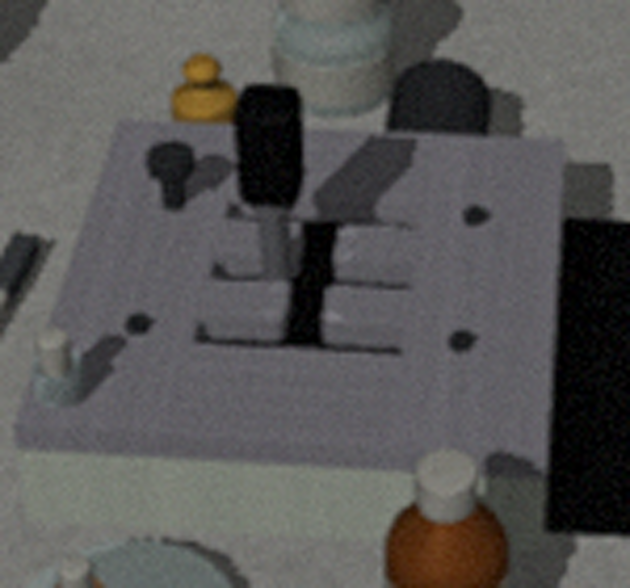

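The crops show the pin cap at the near-left corner, top crop (367,450) and scene crop (170,160). Flat screws are at the other three places. The lever is in the middle column, short of the crossbar on the near side. The target is therefore the near-left slot (x −35, y +40). Next I'll fit the pose.

```bash
cat > pose.py <<'E'
from h import *
T=lambda x,y:(205+(x+.5)/4.2-.5,140+(y+.5)/4.2-.5)
S=lambda x,y:(185+(x+.5)/4.2-.5,160+(y+.5)/4.2-.5)
def fit(G,P):
    G=np.array(G,float);P=np.array(P); g=G-G.mean(0);p=P-P.mean(0)
    th=np.arctan2((g[:,0]*p[:,1]-g[:,1]*p[:,0]).sum(),(g*p).sum())
    R=np.array([[np.cos(th),-np.sin(th)],[np.sin(th),np.cos(th)]]); t=P.mean(0)-R@G.mean(0)
    return th,R,t,(P-(G@R.T+t))*1000
if __name__=='__main__':
    G=[(.1,-.1),(.1,.1),(-.1,.1),(-.1,-.1),(.064,.04),(.064,-.04),(-.064,-.04),(-.064,.04)]
    P=[onz('top',*T(*q),z)[:2] for q,z in zip([(485,58),(140,207),(290,552),(632,400),(266,222),(405,162),(502,385),(367,450)],[.05]*4+[.053]*3+[.076])]
    th,R,t,e=fit(G,P); print('top',np.degrees(th),t,e.round(1).tolist())
    P2=[onz('scene',*S(*q),z)[:2] for q,z in zip([(476,215),(462,340),(138,324),(170,155)],[.053]*3+[.076])]
    th2,R2,t2,e2=fit(G[4:],P2); print('scene',np.degrees(th2),t2,e2.round(1).tolist())
    # heights by two-view triangulation: pin cap and lever top
    h0=onz('top',302.1,218.3,.135)[:2]; print('lever top cam',R.T@(h0-t))
    h1=onz('scene',*S(269,100),.135)[:2]; print('lever scene',R2.T@(h1-t2))
    for a,b in(((302.1,218.3),S(269,100)),(T(367,450),S(170,155))):
        o,r=ray('top',*a);q,s=ray('scene',*b); k=np.linalg.lstsq(np.c_[r,-s],q-o,rcond=None)[0]; print('tri',o+r*k[0],q+s*k[1])
    th=(th+th2)/2; t=(t+t2)/2; np.savez('pose.npz',th=th,t=t); print(np.degrees(th),t)
E
python3 pose.py
```

```text
top 22.968084339240306 [0.53572995 0.01020668] [[-1.6, -0.9], [-0.9, -2.5], [1.5, -1.4], [1.0, 1.5], [0.2, 0.7], [-0.1, 1.1], [0.1, 1.3], [-0.1, 0.1]]
scene 23.037856093805363 [0.53514658 0.00942219] [[0.2, -0.1], [-0.0, 0.1], [0.4, -0.6], [-0.6, 0.6]]
lever top cam [-0.01482887 -0.00022797]
lever scene [-0.01376955 -0.00010981]
tri [0.52216385 0.00418998 0.13472792] [0.52229707 0.00427124 0.13472098]
tri [0.4611019  0.02212922 0.07614014] [0.46023348 0.0215735  0.07623562]
23.002970216522833 [0.53543827 0.00981443]
```

```bash
cat > st.py <<'E'
from h import *
z=np.load('pose.npz'); th=float(z['th']); t=z['t']
R=np.array([[np.cos(th),-np.sin(th)],[np.sin(th),np.cos(th)]])
o=observe(); g=R.T@(o['tool_pos'][:2]-t)*1000
print('t',o['time'],'tcp in gearbox mm',g.round(1),'z',round(o['tool_pos'][2]*1000,1),'yaw err deg',round(np.degrees(o['tool_rot'][2]-th),2),'F gb',(R.T@o['contact_force'][:2]).round(2),np.round(o['contact_force'],1),'open',o['opening'])
E
python3 st.py
```

```text
t 0.1 tcp in gearbox mm [-506.4 -324.4] z 226.1 yaw err deg -1.07 F gb [-0.3  -0.32] [-0.2 -0.4  0.4] open 0.09165912756760519
```

>>> {"op": "jog_arm", "data": {"rows": [0,0,0,0,-1.07,0,24,-18,0,0,0,24,-18,0,0,0,24,-18,0,0,0,24,-18,0,0,0,24,-18,0,0,0,24,-18,0,0,0,24,-18,0,0,0,24,-18,0,0,0,24,-18,0,0,0,24,-18,0,0,0,24,-18,0,0,0,24,-18,0,0,0,24,-18,0,0,0,24,-18,0,0,0,24,-18,0,0,0,24,-18,0,0,0,24,-18,0,0,0,24,-18,0,0,0,0,0,0,0]}}

```text
time: 2.1
tool_pos: [0.4682, -0.0175, 0.2265]
tool_rot: [-3.141, -0.001, 0.406]
contact_force: [0.4, -0.2, -0.8]
opening: 0.0007
```

```bash
python3 st.py
```

```text
t 2.1 tcp in gearbox mm [-72.6   1.1] z 226.5 yaw err deg 0.24 F gb [ 0.29 -0.39] [ 0.4 -0.2 -0.8] open 0.0006786830109631864
```

>>> {"op": "jog_arm", "data": {"rows": [0,0,0,25,0,0,0,0,25,0,0,0,0,25,0,0,0,0,25,0,0,0,0,24,0,0,0,0,0,0,0,10,0,0,0,0,10,0,0,0,0,8,0,0,0,0,4,0,0,0,0,4,0,0,0,0,4,0,0,0,0,4,0,0,0,0,0,0,0,0,0,0,0,0,0]}}

```text
time: 3.6
tool_pos: [0.5078, -0.0027, 0.1027]
tool_rot: [3.141, -0.0, 0.402]
contact_force: [-0.2, -0.0, -0.1]
opening: 0.0004
```

```bash
python3 st.py; cat > lev.py <<'E'
import sys
from h import *
z=np.load('pose.npz'); th=float(z['th']); t=z['t']
R=np.array([[np.cos(th),-np.sin(th)],[np.sin(th),np.cos(th)]])
for c in('top','scene'):
    p,d=shot(c,c+sys.argv[1])
    i=camera_info(c); E=np.array(i['extrinsics'])
    v,u=np.mgrid[:420,:560]; X=np.stack([(u-i['cx'])/i['fx'],-(v-i['cy'])/i['fy'],-np.ones_like(u,float)],-1)*d[...,None]
    W=X@E[:3,:3].T+E[:3,3]; g=(W[...,:2]-t)@R
    k=(W[...,2]>.128)&(W[...,2]<.142)&(abs(g[...,0])<.07)&(abs(g[...,1])<.08)&(p.max(2)<60)&(d>0)
    q=g[k]*1000
    if len(q)>10: print(c,len(q),'x %.1f..%.1f y %.1f..%.1f'%(*np.percentile(q[:,0],[2,98]),*np.percentile(q[:,1],[2,98])),'med',np.median(q,0).round(1))
    a=cv2.imread(f'pics/{c}{sys.argv[1]}.png'); a=a[140:280,205:385] if c=='top' else a[160:300,185:335]
    a=cv2.resize(a,(450,420),interpolation=cv2.INTER_CUBIC); globals()[c]=a
cv2.imwrite(f'pics/both{sys.argv[1]}.png'.replace('both','b'),np.hstack([top,scene])[:, :800])
E
python3 lev.py 1
```

```text
t 3.6 tcp in gearbox mm [-30.3  -0.7] z 102.7 yaw err deg 0.0 F gb [-0.19  0.07] [-0.2 -0.  -0.1] open 0.0004059921041987412
scene 77 x -7.6..4.6 y -12.1..8.8 med [-0.9 -3.7]
```

View pics/b1.png

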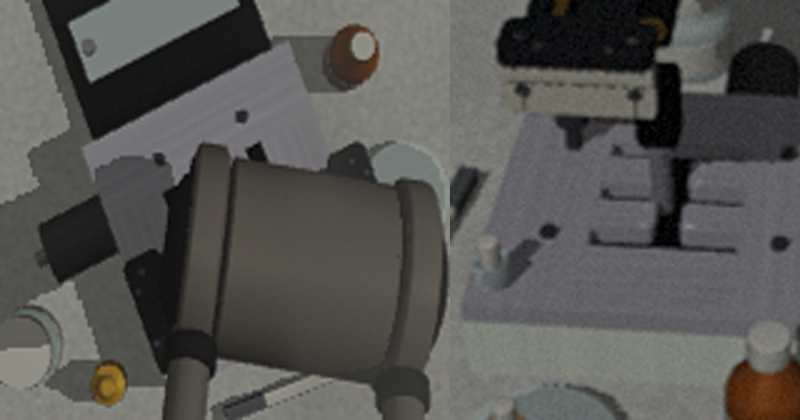

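The scene half of the picture shows the handle at (660,105) with the fingers behind it, and the stem near the crossbar's near edge. The arm hides the top view. I'll measure the lever from the handle's right silhouette edge in the scene view.

```bash
cat > edge.py <<'E'
import sys
from h import *
z=np.load('pose.npz'); th=float(z['th']); t=z['t']
R=np.array([[np.cos(th),-np.sin(th)],[np.sin(th),np.cos(th)]])
def edge(n,yl,lo=.1,hi=.125,xg=None):
    p=np.load(f'pics/scene{n}.npz')['p'].astype(float).max(2); i=camera_info('scene');E=np.array(i['extrinsics'])
    out=[]
    for h in np.arange(lo,hi,.003):
        for v in [0]:
            # walk along gearbox x on line y=yl+12,z=h; sample brightness
            xs=np.arange(-.06,.075,.0005); W=np.c_[np.c_[xs,np.full_like(xs,yl+.012)]@R.T+t,np.full_like(xs,h)]
            c=(W-E[:3,3])@E[:3,:3]; u=i['fx']*c[:,0]/-c[:,2]+i['cx']; w=-i['fy']*c[:,1]/-c[:,2]+i['cy']
            b=cv2.remap(p.astype(np.float32),u[None].astype(np.float32),w[None].astype(np.float32),1)[0]
            db=np.convolve(b,np.r_[np.ones(6),-np.ones(6)]/6,'same'); k=np.argmax(np.where(abs(xs-(xg if xg is not None else 0)-.012)<.025,db,-1)); out.append((round(xs[k]*1000-12,1),round(db[k])))
    print(n,out,'median',np.median([o[0] for o in out]))
yl=float(sys.argv[2])/1000; edge(sys.argv[1],yl,xg=float(sys.argv[3])/1000)
E
python3 edge.py 0 0 -14; python3 edge.py 1 0 -7
```

```text
0 [(np.float64(-16.0), 74), (np.float64(-16.0), 74), (np.float64(-16.0), 75), (np.float64(-16.0), 69), (np.float64(-15.5), 71), (np.float64(-15.5), 83), (np.float64(-15.5), 76), (np.float64(-15.5), 68), (np.float64(-15.5), 67)] median -15.5
1 [(np.float64(-7.0), 39), (np.float64(-7.5), 43), (np.float64(-7.5), 41), (np.float64(-29.0), 55), (np.float64(-29.5), 42), (np.float64(-7.5), 75), (np.float64(-7.0), 89), (np.float64(-7.0), 71), (np.float64(-7.0), 76)] median -7.5
```

>>> {"op": "jog_arm", "data": {"rows": [0,2,0,0,0,0,2,0,0,0,0,1,0,0,0,0,0,0,0,0,0,0,0,0,0]}}

```text
time: 4.2
tool_pos: [0.5123, -0.0008, 0.1027]
tool_rot: [3.142, -0.0, 0.401]
contact_force: [-1.7, -0.4, 0.5]
opening: 0.0004
```

```bash
python3 st.py; python3 lev.py 2;python3 edge.py 2 0 -2
```

```text
t 4.2 tcp in gearbox mm [-25.5  -0.7] z 102.7 yaw err deg -0.0 F gb [-1.74  0.32] [-1.7 -0.4  0.5] open 0.00044058798429680486
scene 75 x -1.1..9.2 y -12.9..9.3 med [ 4.  -4.1]
2 [(np.float64(-2.5), 40), (np.float64(-2.5), 42), (np.float64(-2.5), 40), (np.float64(-23.5), 52), (np.float64(-24.0), 51), (np.float64(-2.5), 73), (np.float64(-2.5), 79), (np.float64(-2.5), 62), (np.float64(-2.5), 66)] median -2.5
```

>>> {"op": "jog_arm", "data": {"rows": [0,1,0,0,0,0,0.5,0,0,0,0,0,0,0,0,0,0,0,0,0]}}

```text
time: 4.7
tool_pos: [0.5136, -0.0002, 0.1027]
tool_rot: [3.142, 0.0, 0.401]
contact_force: [-1.4, -0.3, 0.4]
opening: 0.0003
```

>>> {"op": "jog_arm", "data": {"rows": [0,-10,0,0,0,0,-20,0,0,0,0,-10,0,0,0,0,0,15,0,0,0,0,25,0,0,0,0,25,0,0,0,0,0,0,0]}}

```text
time: 5.4
tool_pos: [0.5046, -0.079, 0.1031]
tool_rot: [3.139, -0.003, 0.399]
contact_force: [-0.3, -0.5, -0.2]
opening: 0.0005
```

```bash
python3 st.py; python3 lev.py 3;python3 edge.py 3 0 0
```

```text
t 5.4 tcp in gearbox mm [-63.1 -69.7] z 103.1 yaw err deg -0.16 F gb [-0.52 -0.36] [-0.3 -0.5 -0.2] open 0.0004843299297082952
top 137 x -11.1..11.4 y -11.9..10.8 med [ 0.1 -0.6]
scene 164 x -12.4..10.5 y -13.3..8.7 med [-0.5 -6.6]
3 [(np.float64(-1.0), 39), (np.float64(-1.0), 35), (np.float64(-1.5), 38), (np.float64(-1.0), 35), (np.float64(-1.0), 35), (np.float64(-1.5), 47), (np.float64(-2.0), 52), (np.float64(-1.5), 55), (np.float64(-1.0), 55)] median -1.0
```

View pics/b3.png

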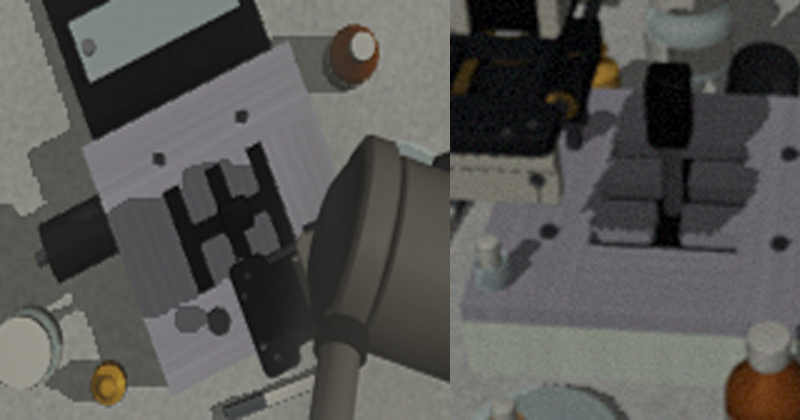

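The lever stands at about (0,0), in the crossbar. I'll go round to its right side.

>>> {"op": "jog_arm", "data": {"rows": [0,20,0,0,0,0,25,0,0,0,0,18,0,0,0,0,0,0,0,0,0,0,0,0,0,0,0,0,0,0]}}

```text
time: 6.1
tool_pos: [0.5593, -0.0509, 0.1026]
tool_rot: [-3.141, 0.001, 0.402]
contact_force: [-0.6, -0.2, 0.5]
opening: 0.0003
```

```bash
python3 st.py
```

```text
t 6.1 tcp in gearbox mm [ -1.8 -65.2] z 102.6 yaw err deg 0.01 F gb [-0.66  0.07] [-0.6 -0.2  0.5] open 0.0003292603321890402
```

>>> {"op": "jog_arm", "data": {"rows": [0,1,-10,0,0,0,1,-15,0,0,0,0,-4,0,0,0,0,-4,0,0,0,0,-4,0,0,0,0,-4,0,0,0,0,-4,0,0,0,0,-4,0,0,0,0,0,0,0,0,0,0,0,0]}}

```text
time: 7.1
tool_pos: [0.5428, -0.005, 0.1027]
tool_rot: [-3.141, 0.0, 0.401]
contact_force: [-0.4, -0.2, 0.1]
opening: 0.0002
```

```bash
python3 st.py; python3 lev.py 4
```

```text
t 7.1 tcp in gearbox mm [  1.  -16.5] z 102.7 yaw err deg -0.0 F gb [-0.46 -0.02] [-0.4 -0.2  0.1] open 0.00022827079236147836
```

View pics/b4.png

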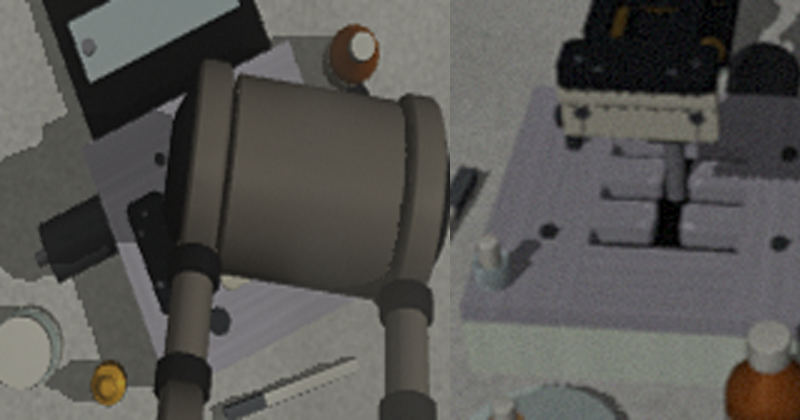

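The hand hides the handle, but the stem at scene crop (675,170) has moved about 13 mm across inside the crossbar, as expected. I'll go on to the left end.

>>> {"op": "jog_arm", "data": {"rows": [0,0,-4,0,0,0,0,-4,0,0,0,0,-4,0,0,0,0,-4,0,0,0,0,-4,0,0,0,0,-3,0,0,0,0,0,0,0,0,0,0,0,0]}}

```text
time: 8.0
tool_pos: [0.5337, 0.0163, 0.1026]
tool_rot: [-3.141, 0.0, 0.402]
contact_force: [0.4, 0.1, 0.1]
opening: 0.0007
```

```bash
python3 st.py
```

```text
t 8.0 tcp in gearbox mm [0.9 6.7] z 102.6 yaw err deg 0.01 F gb [ 0.47 -0.05] [0.4 0.1 0.1] open 0.0006979191042150634
```

>>> {"op": "jog_arm", "data": {"rows": [0,0,-1,0,0,0,0,-1,0,0,0,0,-1,0,0,0,0,-1,0,0,0,0,0,0,0]}}

```text
time: 8.5
tool_pos: [0.5323, 0.0197, 0.1027]
tool_rot: [3.141, 0.0, 0.402]
contact_force: [1.1, -2.5, -0.9]
opening: 0.0008
```

```bash
python3 st.py
```

```text
t 8.5 tcp in gearbox mm [ 1.  10.3] z 102.7 yaw err deg 0.0 F gb [ 0.01 -2.72] [ 1.1 -2.5 -0.9] open 0.000808648789716712
```

>>> {"op": "jog_arm", "data": {"rows": [0,0,-1,0,0,0,0,-0.5,0,0,0,0,0,0,0]}}

```text
time: 8.8
tool_pos: [0.5318, 0.021, 0.1028]
tool_rot: [3.141, -0.0, 0.402]
contact_force: [0.7, -2.6, 0.2]
opening: 0.0001
```

```bash
python3 st.py
```

```text
t 8.8 tcp in gearbox mm [ 1.  11.7] z 102.8 yaw err deg 0.01 F gb [-0.43 -2.69] [ 0.7 -2.6  0.2] open 6.34726866814449e-05
```

>>> {"op": "jog_arm", "data": {"rows": [0,0,-1,0,0,0,0,-0.5,0,0,0,0,0,0,0]}}

```text
time: 9.1
tool_pos: [0.5316, 0.0218, 0.1028]
tool_rot: [3.14, -0.0, 0.402]
contact_force: [1.8, -6.3, -1.1]
opening: 0.0005
```

```bash
python3 st.py
```

```text
t 9.1 tcp in gearbox mm [ 1.1 12.5] z 102.8 yaw err deg 0.01 F gb [-0.83 -6.5 ] [ 1.8 -6.3 -1.1] open 0.0004929445256175507
```

Force rose to 6.5 N, so the lever is on the left stop. I'll back off and check.

>>> {"op": "jog_arm", "data": {"rows": [0,0,10,0,0,0,0,20,0,0,0,0,20,0,0,0,20,10,0,0,0,25,0,0,0,0,15,0,0,0,0,0,0,0,0,0,0,0,0,0]}}

```text
time: 9.9
tool_pos: [0.6092, -0.0093, 0.1022]
tool_rot: [-3.141, 0.001, 0.402]
contact_force: [-0.7, 0.0, 0.1]
opening: 0.0008
```

```bash
python3 st.py; python3 lev.py 5; python3 edge.py 5 40 0
```

```text
t 9.9 tcp in gearbox mm [ 60.4 -46.4] z 102.2 yaw err deg 0.02 F gb [-0.67  0.31] [-0.7  0.   0.1] open 0.0007657226916748085
scene 135 x -11.4..10.4 y 26.6..49.2 med [-0.1 34. ]
5 [(np.float64(14.5), 29), (np.float64(15.5), 30), (np.float64(16.0), 25), (np.float64(15.5), 35), (np.float64(16.0), 32), (np.float64(17.0), 31), (np.float64(18.0), 22), (np.float64(-1.5), 13), (np.float64(-2.0), 31)] median 15.5
```

View pics/b5.png

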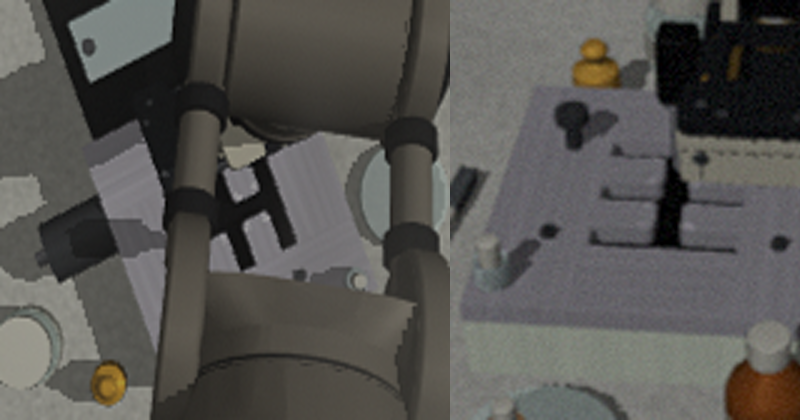

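The scene view shows the handle at (676,60), which measures x≈0, y≈+40 against the gearbox. The lever is at the crossbar's left end. I'll go round to the far side and push toward −x.

>>> {"op": "jog_arm", "data": {"rows": [0,0,-16,0,0,0,0,-25,0,0,0,0,-25,0,0,0,0,-20,0,0,0,0,0,0,0,0,0,0,0,0]}}

```text
time: 10.6
tool_pos: [0.5759, 0.0703, 0.103]
tool_rot: [3.141, -0.0, 0.403]
contact_force: [-0.3, -0.5, 0.7]
opening: 0.0004
```

```bash
python3 st.py
```

```text
t 10.6 tcp in gearbox mm [60.8 39.9] z 103.0 yaw err deg 0.07 F gb [-0.48 -0.34] [-0.3 -0.5  0.7] open 0.0003872949505304275
```

>>> {"op": "jog_arm", "data": {"rows": [0,-12,0,0,0,0,-12,0,0,0,0,-6,0,0,0,0,-5,0,0,0,0,-5,0,0,0,0,-5,0,0,0,0,-5,0,0,0,0,-5,0,0,0,0,-5,0,0,0,0,-4,0,0,0,0,-3,0,0,0,0,-2,0,0,0,0,0,0,0,0,0,0,0,0,0]}}

```text
time: 12.0
tool_pos: [0.5124, 0.0429, 0.1027]
tool_rot: [-3.141, 0.001, 0.401]
contact_force: [0.8, -0.1, 0.5]
opening: 0.0001
```

```bash
python3 st.py
```

```text
t 12.0 tcp in gearbox mm [-8.2 39.5] z 102.7 yaw err deg 0.0 F gb [ 0.67 -0.37] [ 0.8 -0.1  0.5] open 8.855291034586823e-05
```

>>> {"op": "jog_arm", "data": {"rows": [0,-1,0,0,0,0,-1,0,0,0,0,-1,0,0,0,0,0,0,0,0]}}

```text
time: 12.4
tool_pos: [0.5098, 0.0417, 0.1026]
tool_rot: [-3.141, 0.0, 0.401]
contact_force: [1.5, 1.1, -0.2]
opening: 0.0001
```

```bash
python3 st.py
```

```text
t 12.4 tcp in gearbox mm [-11.1  39.4] z 102.6 yaw err deg -0.0 F gb [1.86 0.44] [ 1.5  1.1 -0.2] open 8.334213554017715e-05
```

>>> {"op": "jog_arm", "data": {"rows": [0,-1,0,0,0,0,-1,0,0,0,0,0,0,0,0]}}

```text
time: 12.7
tool_pos: [0.5079, 0.0409, 0.1026]
tool_rot: [-3.141, 0.0, 0.401]
contact_force: [1.4, 1.2, -0.5]
opening: 0.0003
```

```bash
python3 st.py
```

```text
t 12.7 tcp in gearbox mm [-13.2  39.4] z 102.6 yaw err deg -0.0 F gb [1.78 0.59] [ 1.4  1.2 -0.5] open 0.00026053686218846614
```

>>> {"op": "jog_arm", "data": {"rows": [0,-1,0,0,0,0,-0.5,0,0,0,0,0,0,0,0]}}

```text
time: 13.0
tool_pos: [0.5072, 0.0405, 0.1026]
tool_rot: [3.142, -0.001, 0.401]
contact_force: [4.4, 1.7, -2.5]
opening: 0.0008
```

```bash
python3 st.py
```

```text
t 13.0 tcp in gearbox mm [-14.   39.3] z 102.6 yaw err deg -0.01 F gb [ 4.7  -0.16] [ 4.4  1.7 -2.5] open 0.0007723898000719641
```

>>> {"op": "jog_arm", "data": {"rows": [0,-1,0,0,0,0,-0.5,0,0,0,0,0,0,0,0]}}

```text
time: 13.3
tool_pos: [0.507, 0.0403, 0.1027]
tool_rot: [3.141, -0.004, 0.401]
contact_force: [8.8, 4.8, -6.8]
opening: 0.0003
```

```bash
python3 st.py
```

```text
t 13.3 tcp in gearbox mm [-14.3  39.2] z 102.7 yaw err deg -0.03 F gb [10.    1.02] [ 8.8  4.8 -6.8] open 0.00033449506674057636
```

The TCP stalled at 10 N on the hard stop. I'll retreat and verify.

>>> {"op": "jog_arm", "data": {"rows": [0,5,0,0,0,0,15,0,0,0,0,15,0,0,0,0,0,0,-25,0,0,0,0,-30,0,0,0,0,-35,0,0,0,0,-30,0,0,-10,25,0,0,0,-20,30,0,0,0,-20,30,0,0,0,-20,30,0,0,0,-20,30,0,0,0,-20,30,0,0,0,-20,30,0,0,0,-20,30,0,0,0,-20,30,0,0,0,-20,30,0,0,0,0,0,0,0,0,0,0,0,0]}}

```text
time: 15.2
tool_pos: [0.4772, -0.2926, 0.2223]
tool_rot: [-3.14, 0.001, 0.4]
contact_force: [-0.0, -0.1, -0.1]
opening: 0.0004
```

```bash
python3 st.py; python3 lev.py 6; python3 edge.py 6 40 -35
```

```text
t 15.2 tcp in gearbox mm [-171.8 -255.6] z 222.3 yaw err deg -0.11 F gb [-0.06 -0.1 ] [-0.  -0.1 -0.1] open 0.0004023286868105636
top 139 x -46.2..-23.8 y 28.5..50.9 med [-35.   39.6]
scene 135 x -45.9..-24.9 y 26.9..48.1 med [-35.2  33.8]
6 [(np.float64(-36.5), 41), (np.float64(-37.0), 44), (np.float64(-37.0), 53), (np.float64(-36.5), 85), (np.float64(-36.5), 79), (np.float64(-36.5), 76), (np.float64(-36.5), 75), (np.float64(-36.5), 73), (np.float64(-36.5), 76)] median -36.5
```

View pics/b6.png

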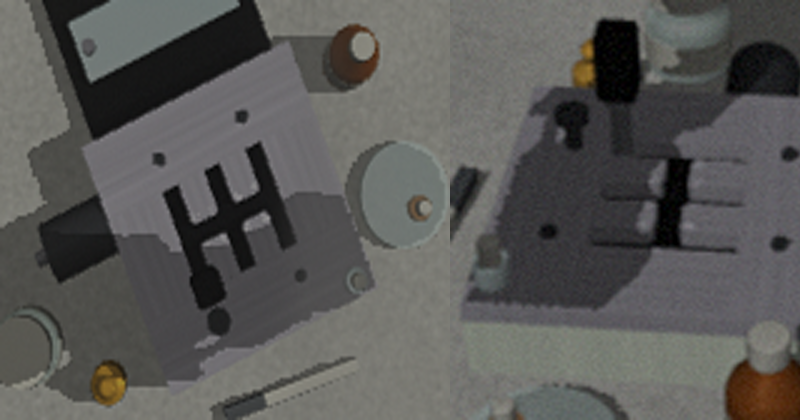

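The handle stands next to the tall pin, at top crop (208,285) with the pin at (219,321). It measures (−35, 39.6), which is the end of the slot, and everything around it is where it was. The hand is clear.

```bash
python3 -c "
from cell import hand_in; print(hand_in())"
```

```text
the job is handed in; nothing more can be done
None
```

The lever is fully home at the end of the near-left outer slot, the one marked by the tall pin, and the job is handed in. I pushed it with closed fingertips in three moves: forward to the crossbar, left to the stop, then back along the slot to its end.

**Position:** the last top view put the lever at x = −35.0, y = 39.6 mm in the gearbox frame, against a slot end at −35, 40. The scene view gave x = −35.2. Its y median of 33.8 is biased toward the visible face, but its y extents agree with about 40.

**Stops:** force rose to about 6.5 N at the left stop and 10 N at the slot end, so the lever was seated at both.

**Surroundings and hand:** the objects visible in the last picture stood where they began. The hand was clear with about zero force, at 15.2 s on the clock.

**Checks that disagreed:**
- The handle-edge check reads about 1.2 mm low; it gave −36.5 at the end.
- That check gave no usable reading at the left end of the crossbar, because the hand blocked its view. I used the depth points there instead.

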